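# Clamp a rock sample in a cam strap clamp

### The arm

A 6-joint arm with a two-finger parallel gripper is mounted at the origin on the work surface. World frame = base frame: x ahead of the robot, y to its left, z up, the work surface at z = 0. Lengths are in m, angles in rad, forces in N, time in s.
With the tool pointing down it reaches from about 0.4 to 0.825 m from the base axis. Payload 7 kg.
Tool frame: the origin (TCP) lies at the very end of the fingers, on their centre line; the grasp point (between the pads) lies 19 mm behind it (arm.pinch_z is the z of the grasp point in the tool frame, in m); z points along the fingers, y is the direction in which the jaws open and shut (so a half turn about z gives the same grasp; the last joint's range is limited). The gripper opens to 88 mm and grips with 3 to 60 N. Pads are 19 mm wide; open, the fingers measure 130 mm over their backs; the gripper's body (78 mm by 193 mm) begins 47 mm behind the grasp point.
Start: joints at [0.288, 0.359, 0.012, 0, -1.224, -0.288], TCP at [0.675, -0, 0.227] pointing down, gripper open.
Joint ranges: [-3.07, 3.07], [-1.43, 2.12], [-1.02, 1.25], [-3.03, 1.67], [-3.05, -0], [-3.03, 3.03]. Speed limits (rad/s): [2.39, 2.39, 3.01, 3.14, 3.14, 3.14].

### API

Orientations are given as [roll, pitch, yaw] about the fixed x, y, z axes, in that order (R = Rz(yaw) Ry(pitch) Rx(roll)).
In Python, from station import arm gives the robot as it stands.
- The arm moves only by the tool drive_tool, never from a script. Its argument "targets" is a list of rows, each a list of 6 numbers: the shift along the world's x, y, z in units of 0.04 m (1.0 is 0.04 m), then the turn, a rotation vector about the world's x, y, z in units of 6 degrees (1.0 is 6 degrees). In form: [[x, y, z, wx, wy, wz], ...]. A call has 1 to 5 rows; each row shifts and turns the commanded pose from where the row before left it; what a row does not reach is not made up. A row lasts 1/8 s, in which the tool goes at most 62.5 mm and 10.7 degrees, less where a joint would pass 70% of its speed; a pose out of reach is approached as far as the arm can. A call with a number of a shift or a turn outside -1 to 1 is refused whole. A call with a gripper value outside its range is refused whole. "claw" is the opening, from 0 (shut) to 1 (fully open), set as the call begins (left out, the last holds). The fingers move at their own pace and stop on an object; "newtons" is the grip in N (left out, the last holds). Time passes only in rows, so rows that do not move let the fingers close. It gives the time, the measured TCP pose, the force and the opening at its end, in the units of the state.
- arm.get_state(): the state, without advancing time (a new reading comes with each control period).
- arm.grab_frame(name): name is "scene" or "side" or "wrist"; returns (picture, depth): 384x512x3 uint8, red, green, blue; 384x512 float32, m along the optical axis (not along the pixel's ray), 0 where there is no reading.
- arm.get_calibration(name): a dict with "mtx" (3x3 intrinsics, pixels), "origin" and "rotation" of the camera in the world. Camera axes: x right, y up, looking along -z (the intrinsics and any distortion apply to the point x, -y, -z); pixel columns grow to the right and rows downward; lengths in m; the calibration is good to about 2 mm. A picture is of the moment at which its call begins: read the wrist's pose just before it. get_calibration takes no time and is no camera call; for the wrist camera it gives the pose at the moment of the call.
- arm.job_done(): hands the job in, once; it reports no verdict.
Trained networks look in the newest picture that a camera, given by its name, has taken for a name from the list of things; names that differ only in an ending like _2 or _b are one class to them, and where a whole thing is asked for, a point or a joint stands for the part that bears it (a point fixed in the world has none). Each returns a list of dicts, best first, with "score" (0 to 1); they miss things now and then, are a little off and sometimes report something else, mostly with a low value. They report only what shows in the picture. A call takes as long as a camera call. They do not tell look-alikes from the thing itself.
- arm.search_frame(target, camera): "point" ([x, y, z] in m, in the coordinates of the camera as it stood for that picture, good to about 4 mm: the middle of the surface that is visible of it).
- arm.cut_out(target, camera): "pixels" (384x512 bool, what is visible of it).
- arm.landmark_of(target, camera): "point" ([x, y, z] in m, in the coordinates of the camera as it stood for that picture, good to about 4 mm: a listed point, or the origin of a listed thing).
The state is a dict: "t": time; "q": joint angles; "qd": joint speeds; "joint_efforts": joint torques, N m; "eef_pos": TCP position; "ee_rot": TCP orientation; "force": force on the tool from outside, world axes, zero at the start; "moment": the same for the moment, N m; "width": finger opening in m.
Only numpy, scipy, OpenCV 4.12 (cv2) and the standard library are available. Lean on these libraries where they do the work, as an engineer would, in place of code of your own. Each camera call takes 0.05 s, during which the arm holds its last target. There are 200 camera calls.

### The job

Clamp the reddish rock sample for the microscope: first flip the clamp's red lever well up, nearly upright, to open it, then turn the black wing nut clockwise until its white pointer lies along the strap, pointing at the green line. With the lever still up, set the reddish sample lengthwise on the aluminium rail with one end under the raised rubber pad, up to the small stop (a few millimetres short is fine) and centred across the rail, let go of it, then flip the lever fully down so that the pad presses on it. Leave the grey sample, the dish, the jar and the brush where they are.

Things in the scene. Friction and masses are not known exactly. Their poses are not given: they have to be found in the camera images.
- clamp: The clamp, bolted down; origin at bench level under the stud, the post the nut sits on. z up, y along the clamp from lever end to rail end, x across. Offsets (x, y) below: mm in this frame. White base plate 90 mm wide, 12 mm thick, y -105 to 165; the blue strap lies over it, y -74 to 68, 34 mm wide, 16 mm thick, top about 95 mm above the bench when level, its nose rising to 112 mm when open.
- seat (a point): Fixed point at (0, 105) on the clamp, on the top of the aluminium rail, 38 mm above the bench: where the centre of the sample's underside belongs; same axes as the clamp. Rail: 34 mm wide (narrower than the sample), y 28 to 155. Stop: 12 mm above the rail, face at y = 38, so a sample centred at the seat is 2 mm clear of it.
- pad (a point): Centre of the underside of the rubber pad (20 mm across) under the strap's nose, at (0, 55). With the lever well up (1.25 rad) and the nut set it is about 6 mm above the top of a sample on the rail (more before the nut is set); with the lever down it would be 5 mm below that top, so the sprung pad is pushed up and presses with about 6 N.
- cam_lever (a joint): Red cam lever at the -y end of the clamp, rad: 0 = fully down on its hard stop (level, pointing to -y, clamped), grows as its tip swings up, to the hard stop at 1.4 (almost upright, open). Stiff with friction, about 3 N at the tip; stays where it is left. Closing on a sample takes about 1 N more.
- lever_pivot (a point): The lever's pivot at (0, -76) on the clamp's centre line; its axis is the clamp's x. 48 to 49 mm above the bench at the start, 45 mm once the nut is set (it sinks with the strap).
- lever_grip (a point): Centre of the red paddle at the lever's end, 85 mm from the pivot; paddle 18 mm wide across (clamp x), 24 mm long, 12 mm thick, the arm behind it 12 mm wide and 9 mm thick. Moves with the lever; its y axis points from the tip to the pivot.
- wing_nut (a joint): Black wing nut on the stud, vertical axis, rad: grows clockwise seen from above, 0 to 2.6; starts at 0.2 to 0.7. At 0 its white pointer points to the clamp's -x; at 1.57 it points to the clamp's +y, at the green line on the strap: the wanted setting. Moderate friction, 0.12 N m; stays where it is left. Turning it clockwise lowers strap, nut, pad and lever by 3.2 mm a radian.
- nut_grip (a point): On the nut's axis, 118 mm above the bench when the nut is set, 121 to 123 mm at the start, 13 mm below the top of the wing. The wing is an upright bar 60 mm long (point x), 13 mm thick (point y), 30 mm high, on a 24 mm hub; its underside is 9 mm above the level strap's top. The white pointer end is at the point's -x.
- nose_pad (a joint): How far the sprung rubber pad is pushed up into the strap, m: 0 = hanging free, about 0.003 when clamped right (the strap flexes for the rest), 0.008 at most; 2 N per mm.
- red_rock_mid (a point): Centre of the reddish sawn rock sample with pale bands: a block 46 mm (x) by 130 mm (y) by 34 mm high, 0.3 to 0.5 kg, lying flat on the bench, loose. Either end may go under the pad.
- grey_rock_mid (a point): Centre of the grey sawn rock sample, same size, loose; it and the reddish one may change places. Leave alone.
- dish: Closed glass dish, 92 mm across, 16 mm high, loose; origin at the centre of its underside. Leave alone.
- jar: Sample jar with a white lid, 60 mm across, 85 mm high, loose; origin at the centre of its underside. Leave alone.
- brush: Brush, 170 mm long, lying on the bench, loose; origin on its underside. Leave alone.
There are look-alikes about, which are no part of the job. Several things look just like the part that bears red_rock_mid: the one meant starts farthest to the robot's left.

How it is judged:
By the outcome, as a careful person would: the job done as asked, in the order asked, and still so for the second after the job is handed in, with the robot touching nothing.
It also fails if it takes over 72 s, if anything falls off the work surface, if the arm or the gripper's body presses on something with over 40 N, if the wrist force passes 120 N, or if a joint passes its speed limit or range.

## Working session

There is one attempt and no reset: what is moved stays moved. The work goes in short steps, Python scripts to look and compute and a tool call to move; the robot and the scene stay as the last step left them, time stands still between calls to the robot, and variables do not carry over. Pictures are saved under pics/ and viewed, about 8 in all and at most 12, crops included, and the job is handed in when it is done.

Besides the shell and the picture viewer there is one more tool, called after "Request:" as name([rows], argument=value, ...), one row to a line, values as JSON. drive_tool: Moves the arm, as the interface text tells. Shifts and turns lie within -1 to 1; 1 stands for 0.04 m of shift or 6 degrees of turn. Its arguments: {"type":"object","properties":{"targets":{"type":"array"},"claw":{"type":"number"},"newtons":{"type":"number"}},"required":["targets"]}

```bash
ls; mkdir -p pics; cat > h.py <<'E'
from station import arm
import numpy as np, cv2
def cal(c):
    k=arm.get_calibration(c); return np.array(k["mtx"]),np.array(k["origin"]),np.array(k["rotation"])
def w(c,p,k=None):
    m,o,R=k or cal(c); return o+R@np.array(p)
def deproj(c,u,v,d,k=None):
    m,o,R=k or cal(c)
    return o+R@np.array([(u-m[0,2])/m[0,0]*d,-(v-m[1,2])/m[1,1]*d,-d])
def proj(c,P,k=None):
    m,o,R=k or cal(c); q=R.T@(np.array(P)-o); return (m[0,0]*q[0]/-q[2]+m[0,2], m[1,2]+m[1,1]*q[1]/q[2]*1.0)
def cloud(c,depth,k=None):
    m,o,R=k or cal(c); v,u=np.mgrid[0:384,0:512]
    P=np.stack([(u-m[0,2])/m[0,0]*depth,-(v-m[1,2])/m[1,1]*depth,-depth],-1)
    return P@R.T+o
E
python3 - <<'E'
from h import *
np.set_printoptions(precision=4,suppress=True)
ims=[]
for c in("scene","side"):
    im,d=arm.grab_frame(c); ims.append(im)
    np.savez(f"{c}.npz",im=im,d=d)
    m,o,R=cal(c); print(c,o,m[0],m[1]); print(arm.get_calibration(c).keys())
    for t in("clamp","seat","lever_pivot","lever_grip","nut_grip","red_rock_mid","grey_rock_mid","dish","jar","brush"):
        print(t,[(round(r["score"],2),w(c,r["point"]),np.round(proj(c,w(c,r["point"])))) for r in arm.landmark_of(t,c)[:4]])
cv2.imwrite("pics/a.png",cv2.resize(np.hstack(ims),(800,300),interpolation=cv2.INTER_AREA)[:,:,::-1])
cv2.imwrite("pics/scene.png",cv2.resize(ims[0],(800,600))[:,:,::-1])
print(arm.get_state())
E
```

```text
pics
scene [1.3794 0.1453 0.7243] [403.2819   0.     252.5034] [  0.     403.2819 185.6908]
dict_keys(['mtx', 'origin', 'rotation'])Traceback (most recent call last):
  File "<stdin>", line 9, in <module>
  File "h.py", line 11, in proj
    m,o,R=k or cal(c); q=R.T@(np.array(P)-o); return (m[0,0]*q[0]/-q[2]+m[0,2], m[1,2]+m[1,1]*q[1]/q[2]*1.0)
                                                             ~^^^
IndexError: invalid index to scalar variable.
```

```bash
sed -i 's/return np.array(k\["mtx"\]).*/R=np.array(k["rotation"]); R=R if R.ndim==2 else Rot.from_euler("xyz",R).as_matrix(); return np.array(k["mtx"]),np.array(k["origin"]),R/; s/^import numpy.*/&\nfrom scipy.spatial.transform import Rotation as Rot/' h.py
python3 - <<'E'
from h import *
np.set_printoptions(precision=4,suppress=True)
ims=[]
for c in("scene","side"):
    im,d=arm.grab_frame(c); ims.append(im)
    np.savez(f"{c}.npz",im=im,d=d)
    m,o,R=cal(c); print(c,o,R.tolist(),arm.get_calibration(c)["rotation"])
    for t in("clamp","seat","lever_pivot","lever_grip","nut_grip","red_rock_mid","grey_rock_mid","dish","jar","brush"):
        print(t,[(round(r["score"],2),w(c,r["point"]),np.round(proj(c,w(c,r["point"])))) for r in arm.landmark_of(t,c)[:4]])
cv2.imwrite("pics/scene.png",cv2.resize(ims[0],(800,600))[:,:,::-1])
cv2.imwrite("pics/side.png",cv2.resize(ims[1],(800,600))[:,:,::-1])
print(arm.get_state())
E
```

```text
scene [1.3794 0.1453 0.7243] [[-0.20879136299853074, -0.5688716422428061, 0.79548175427799], [0.977660610480498, -0.14154760580589598, 0.15538341612127826], [0.02420531867411463, 0.8101538927528469, 0.5857173145855371]] [ 0.9448 -0.0242  1.7812]
clamp [(0.74, array([ 0.741 , -0.1344,  0.0025]), array([187., 261.])), (0.6, array([ 0.5126, -0.1316,  0.0006]), array([215., 205.])), (0.29, array([ 0.5128, -0.1232,  0.1244]), array([217., 169.]))]
seat [(0.6, array([ 0.4841, -0.0248,  0.0413]), array([254., 193.])), (0.4, array([ 0.7314,  0.1503, -0.0028]), array([305., 280.]))]
lever_pivot [(0.98, array([ 0.5287, -0.2006,  0.0517]), array([189., 190.]))]
lever_grip [(0.75, array([ 0.5593, -0.2822,  0.0501]), array([157., 193.]))]
nut_grip [(0.65, array([ 0.5114, -0.1252,  0.122 ]), array([216., 169.]))]
red_rock_mid [(0.69, array([0.6153, 0.3321, 0.0172]), array([385., 253.])), (0.58, array([0.8016, 0.022 , 0.0189]), array([245., 288.])), (0.58, array([0.5782, 0.1602, 0.0157]), array([316., 232.])), (0.56, array([0.2625, 0.2351, 0.0236]), array([348., 168.]))]
grey_rock_mid [(0.59, array
[... 1440 characters left out ...]
y([ 0.5026, -0.4064, -0.0053]), array([284., 159.])), (0.66, array([0.4493, 0.2889, 0.016 ]), array([253., 302.])), (0.59, array([ 0.7354,  0.1472, -0.0018]), array([165., 244.]))]
brush [(0.73, array([ 0.5048, -0.4062, -0.0073]), array([283., 159.]))]
{'t': 1.2, 'q': array([ 0.2881,  0.3586,  0.0119,  0.    , -1.2241, -0.2881]), 'qd': array([-0.0015, -0.0001, -0.0003,  0.0005, -0.0003,  0.0003]), 'joint_efforts': array([  0.0029, -58.2394,  29.3289,   7.0022,   0.0126,  -0.0001]), 'eef_pos': array([ 0.6749, -0.    ,  0.2266]), 'ee_rot': array([ 3.1415, -0.    , -1.5708]), 'force': array([-0.2814, -0.1615, -0.6355]), 'moment': array([-0.0035,  0.0203, -0.0248]), 'width': 0.08773222268446036}
```

View pics/scene.png

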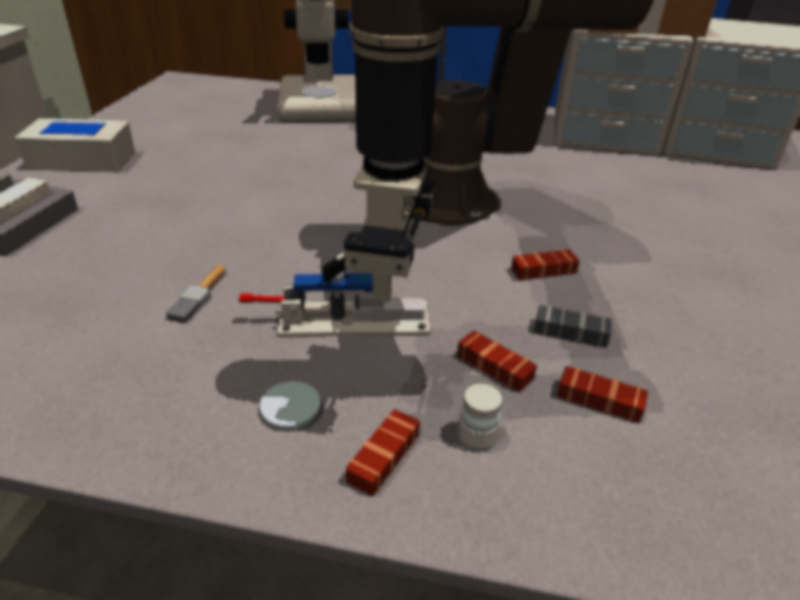

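The picture shows four reddish blocks (800x600 scene pixels: (602,393), (496,360), (545,264), (383,450)) and one grey block at (571,325). The robot's left is +y, i.e. image right here, so the one meant is (602,393), at y≈0.33. The others are at y≈0.16, 0.235 and 0.02. Next: check it in a crop and fit the rock and clamp poses.

```bash
python3 - <<'E'
from h import *
np.set_printoptions(precision=4,suppress=True)
def rect(P):
    (c,s,a)=cv2.minAreaRect((P[:,:2]*1000).astype(np.float32)); return np.round(c,1),np.round(s,1),round(a,1),len(P)
for c in("scene","side"):
    z=np.load(c+".npz"); im,d=z["im"],z["d"]; P=cloud(c,d)
    hsv=cv2.cvtColor(im,cv2.COLOR_RGB2HSV)
    X=P.reshape(-1,3)
    near=(abs(P[...,0]-.614)<.1)&(abs(P[...,1]-.332)<.09)&(P[...,2]>.029)&(P[...,2]<.045)
    print(c,"rock top",rect(P[near]),P[near].mean(0))
    blue=(hsv[...,0]>95)&(hsv[...,0]<130)&(hsv[...,1]>120)&(abs(P[...,0]-.515)<.15)&(abs(P[...,1]+.13)<.15)&(P[...,2]>.085)&(P[...,2]<.11)
    print("strap",rect(P[blue]),P[blue].mean(0))
    pl=(hsv[...,1]<70)&(abs(P[...,0]-.50)<.13)&(abs(P[...,1]+.1)<.2)&(abs(P[...,2]-.012)<.004)
    print("plate",rect(P[pl]))
    ra=(abs(P[...,0]-.487)<.08)&(abs(P[...,1]+.03)<.09)&(abs(P[...,2]-.038)<.004)
    print("rail",rect(P[ra]),P[ra].mean(0))
s=np.load("scene.npz")["im"]; t=np.load("side.npz")["im"]
a=cv2.resize(s[205:300,320:447],(400,300),interpolation=cv2.INTER_CUBIC); b=cv2.resize(t[130:235,200:340],(400,300),interpolation=cv2.INTER_CUBIC)
cv2.imwrite("pics/crop.png",np.hstack([a,b])[:,:,::-1])
E
```

```text
scene rock top (array([614. , 331.9]), array([129.9,  50.9]), 76.7, 794) [0.6171 0.3324 0.0351]
strap (array([ 520.5, -132.3]), array([ 36.7, 131.1]), 16.4, 391) [ 0.5243 -0.1308  0.0939]
plate (array([505.9, -71. ]), array([135. , 324.3]), 4.5, 1084)
rail (array([496.9, -49.6]), array([ 37.3, 147.4]), 14.4, 353) [ 0.4953 -0.0381  0.0389]
side rock top (array([612.5, 332.5]), array([129.5,  48.2]), 77.0, 1025) [0.6121 0.3368 0.0325]
strap (array([0., 0.]), array([0., 0.]), 0.0, 0) [nan nan nan]
plate (array([505.2, -95.3]), array([ 89.4, 266.9]), 14.5, 890)
rail (array([493.3, -48.8]), array([ 33.7, 148.1]), 15.0, 297) [ 0.4901 -0.0354  0.0366]<stdin>:12: RuntimeWarning: Mean of empty slice.
  ret = um.true_divide(
```

View pics/crop.png

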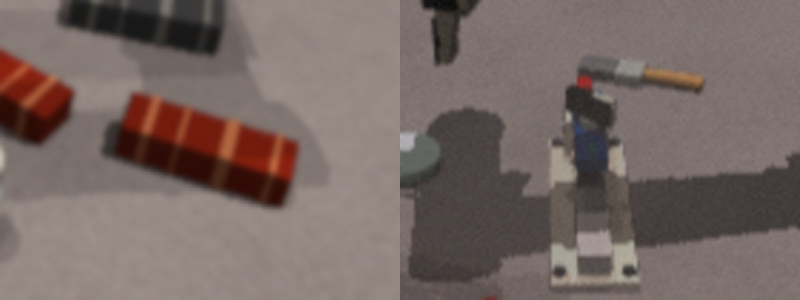

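The crop confirms a reddish banded block, isolated from the others, as the leftmost. The clamp fits well: origin ≈(0.5125,-0.1245), yaw 14.5°. Now I move above the lever.

Request:
drive_tool([
  [-0.4,-0.9,0,0,0,0.35],
  [-0.4,-0.9,0,0,0,0.35],
  [-0.4,-0.9,0,0,0,0.35],
  [-0.4,-0.9,0,0,0,0.35],
  [-0.4,-0.9,0,0,0,0.35],
], claw=0.6, newtons=12)

```text
t: 1.82
eef_pos: [0.5944, -0.1811, 0.2268]
ee_rot: [-3.141, -0.0, -1.386]
force: [1.0, -1.0, -0.5]
width: 0.0528
```

Request:
drive_tool([
  [-0.3,-0.8,0,0,0,0.35],
  [-0.3,-0.8,0,0,0,0.32],
  [-0.3,-0.8,0,0,0,0],
  [-0.15,-0.1,0,0,0,0],
  [0,0,0,0,0,0],
])

```text
t: 2.45
eef_pos: [0.5527, -0.2801, 0.2266]
ee_rot: [-3.141, 0.0, -1.318]
force: [0.5, 0.7, -0.7]
width: 0.0523
```

```bash
python3 - <<'E'
from h import *
np.set_printoptions(precision=4,suppress=True)
k=cal("wrist"); im,d=arm.grab_frame("wrist"); print(arm.get_state()["eef_pos"],arm.get_state()["ee_rot"],k[1])
for t in("lever_pivot","lever_grip","nut_grip","seat","clamp"):
    print(t,[(round(r["score"],2),w("wrist",r["point"],k)) for r in arm.landmark_of(t,"wrist")[:2]])
P=cloud("wrist",d,k); hsv=cv2.cvtColor(im,cv2.COLOR_RGB2HSV)
red=((hsv[...,0]<8)|(hsv[...,0]>172))&(hsv[...,1]>150)&(d>0)
Q=P[red]; print(len(Q),Q.mean(0),Q.min(0),Q.max(0),cv2.minAreaRect((Q[:,:2]*1000).astype(np.float32)))
pl=(hsv[...,1]<70)&(abs(P[...,2]-.012)<.004); Q=P[pl]; print(cv2.minAreaRect((Q[:,:2]*1000).astype(np.float32)))
cv2.imwrite("pics/w1.png",im[:,:,::-1])
E
```

```text
[ 0.5531 -0.2796  0.2267] [-3.1413 -0.0001 -1.3174] [ 0.5732 -0.3615  0.3849]
lever_pivot [(0.67, array([ 0.5156, -0.1316,  0.119 ])), (0.65, array([ 0.5326, -0.2027,  0.0476]))]
lever_grip [(0.64, array([ 0.5526, -0.2833,  0.0521]))]
nut_grip [(0.66, array([ 0.5166, -0.1293,  0.1208]))]
seat []
clamp [(0.88, array([ 0.5118, -0.1293, -0.0016]))]
614 [ 0.5482 -0.2646  0.0568] [ 0.5322 -0.2989  0.0462] [ 0.5642 -0.2198  0.0617] ((547.0607299804688, -258.84259033203125), (15.752278327941895, 79.95914459228516), 14.843313217163086)
((563.27880859375, -241.08824157714844), (389.90008544921875, 356.3753356933594), 70.00303649902344)
```

View pics/w1.png

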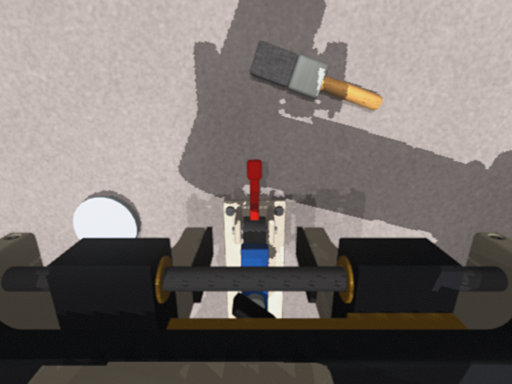

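The lever paddle shows at (254,170), nearly centred between the fingers' plane, and the nut wing lies at (253,305). The networks put the clamp about 3 mm further to -y, so I go with origin (0.5135,-0.127). I descend and grip the paddle.

Request:
drive_tool([
  [0,-0.08,-1,0,0,0.01],
  [0,0,-1,0,0,0],
  [0,0,-1,0,0,0],
  [0,0,-1,0,0,0],
  [0,0,-0.9,0,0,0],
])

```text
t: 3.38
eef_pos: [0.5531, -0.2827, 0.0292]
ee_rot: [3.141, 0.0, -1.316]
force: [-0.1, 0.1, 0.6]
width: 0.0524
```

Request:
drive_tool([
  [0,0,0,0,0,0],
  [0,0,0,0,0,0],
  [0,0,0,0,0,0],
  [0,0,0,0,0,0],
], claw=0, newtons=12)

```text
t: 3.88
eef_pos: [0.5538, -0.2833, 0.032]
ee_rot: [-3.14, -0.001, -1.316]
force: [0.0, 0.4, 0.0]
width: 0.0185
```

Gripped (18.5 mm, the paddle's width). Now the arc.

Request:
drive_tool([
  [-0.005,0.019,0.286,0,0,0],
  [-0.014,0.056,0.281,0,0,0],
  [-0.024,0.092,0.27,0,0,0],
  [-0.033,0.126,0.255,0,0,0],
  [-0.041,0.159,0.235,0,0,0],
])

```text
t: 4.5
eef_pos: [0.5482, -0.2646, 0.0843]
ee_rot: [-3.141, 0.0, -1.316]
force: [1.6, 1.1, -6.4]
width: 0.0178
```

Request:
drive_tool([
  [-0.049,0.188,0.211,0,0,0],
  [-0.055,0.213,0.183,0,0,0],
  [-0.061,0.235,0.152,0,0,0],
  [-0.065,0.253,0.118,0,0,0],
  [-0.069,0.266,0.081,0,0,0],
])

```text
t: 5.12
eef_pos: [0.5365, -0.2186, 0.1141]
ee_rot: [-3.141, -0.001, -1.316]
force: [3.9, -2.5, -3.4]
width: 0.018
```

Request:
drive_tool([
  [0,0,0,0,0,0],
  [0,0,0,0,0,0],
])

```text
t: 5.38
eef_pos: [0.5363, -0.2183, 0.1135]
ee_rot: [-3.141, 0.001, -1.316]
force: [0.9, 4.6, -0.8]
width: 0.0179
```

```bash
python3 - <<'E'
from h import *
np.set_printoptions(precision=4,suppress=True)
for c in("side","scene"):
    im,d=arm.grab_frame(c)
    for t in("lever_pivot","lever_grip","nut_grip"):
        print(t,[(round(r["score"],2),w(c,r["point"])) for r in arm.landmark_of(t,c)[:2]])
    if c=="scene": cv2.imwrite("pics/s2.png",cv2.resize(im[110:230,130:290],(640,480),interpolation=cv2.INTER_CUBIC)[:,:,::-1])
E
```

```text
lever_pivot [(0.62, array([0.4506, 0.2905, 0.014 ])), (0.56, array([ 0.5351, -0.202 ,  0.0456]))]
lever_grip [(0.55, array([ 0.5334, -0.2245,  0.1317]))]
nut_grip [(0.59, array([ 0.5128, -0.1279,  0.1224]))]
lever_pivot [(0.72, array([ 0.5317, -0.2004,  0.0514]))]
lever_grip [(0.64, array([ 0.7406, -0.1336, -0.0005])), (0.43, array([ 0.5427, -0.2218,  0.1271]))]
nut_grip [(0.47, array([ 0.5137, -0.1257,  0.1239])), (0.15, array([0.6087, 0.3309, 0.0215]))]
```

View pics/s2.png

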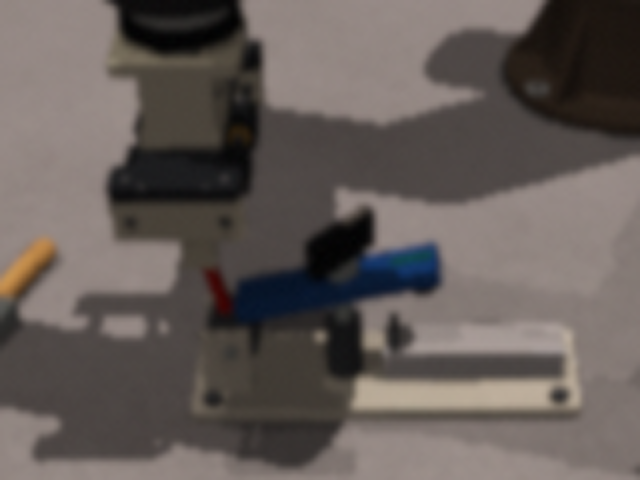

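The lever is up at about 1.35 rad: paddle 84 mm above the pivot, red arm upright at (218,295), strap nose raised. I release it, rise, and move over so the wrist camera sees the nut.

Request:
drive_tool([
  [0,0,0,0,0,0],
  [0,0,0,0,0,0],
  [0,0,0,0,0,0],
  [0,0,1,0,0,0],
  [0,0,1,0,0,0],
], claw=0.5)

```text
t: 6.4
eef_pos: [0.5358, -0.2192, 0.1941]
ee_rot: [3.14, 0.0, -1.316]
force: [1.1, 0.3, 0.1]
width: 0.0438
```

Request:
drive_tool([
  [-0.2,0.8,0.8,0,0,0],
  [-0.2,0.9,0.6,0,0,0],
  [-0.2,0.9,0,0,0,0],
  [-0.2,0.9,0,0,0,0],
  [-0.2,0.7,0,0,0,0],
], claw=0.4)

```text
t: 7.02
eef_pos: [0.4958, -0.05, 0.2497]
ee_rot: [-3.141, -0.0, -1.316]
force: [0.5, -0.0, -1.1]
width: 0.0349
```

Request:
drive_tool([
  [0,0,0,0,0,0],
])

```text
t: 7.15
eef_pos: [0.4959, -0.0498, 0.2499]
ee_rot: [-3.141, -0.0, -1.314]
force: [0.9, -0.3, 0.4]
width: 0.035
```

```bash
cat > nut.py <<'E'
from h import *
import sys
np.set_printoptions(precision=4,suppress=True)
k=cal("wrist"); im,d=arm.grab_frame("wrist"); s=arm.get_state(); print(s["t"],s["eef_pos"],s["ee_rot"],k[1])
for t in("lever_pivot","lever_grip","nut_grip","seat","clamp","pad"):
    print(t,[(round(r["score"],2),w("wrist",r["point"],k),np.round(proj("wrist",w("wrist",r["point"],k),k))) for r in arm.landmark_of(t,"wrist")[:2]])
P=cloud("wrist",d,k); hsv=cv2.cvtColor(im,cv2.COLOR_RGB2HSV)
O=np.array([.5135,-.127]); L=(P[...,:2]-O)@np.array([[.968,-.2504],[.2504,.968]])
n=(np.hypot(L[...,0],L[...,1])<.05)&(P[...,2]>.123)&(P[...,2]<.145)&(d>0)
Q=L[n]*1000; z=P[...,2][n]; print("wing clamp mm",len(Q),cv2.minAreaRect(Q.astype(np.float32)) if len(Q) else 0, np.percentile(z,[5,50,95]) if len(Q) else 0)
wh=n&(hsv[...,1]<60)&(hsv[...,2]>140); print("white",wh.sum(),L[wh].mean(0)*1000 if wh.any() else 0)
bl=(hsv[...,0]>95)&(hsv[...,0]<130)&(hsv[...,1]>120)&(abs(L).max(-1)<.1)
Q=np.c_[L[bl]*1000,P[...,2][bl]*1000]; print("strap",len(Q),cv2.minAreaRect(Q[:,:2].astype(np.float32)),np.polyfit(Q[:,1],Q[:,2],1))
cv2.imwrite("pics/%s.png"%sys.argv[1],im[:,:,::-1])
E
python3 nut.py w2
```

```text
7.2 [ 0.4962 -0.0505  0.2498] [-3.1411 -0.0002 -1.3145] [ 0.5167 -0.1311  0.4081]
lever_pivot [(0.68, array([ 0.5339, -0.2066,  0.0464]), array([256.,  32.])), (0.44, array([ 0.5166, -0.1328,  0.1239]), array([255., 101.]))]
lever_grip []
nut_grip [(0.67, array([0.7327, 0.1466, 0.002 ]), array([ 83., 240.])), (0.58, array([ 0.5136, -0.1317,  0.1226]), array([257., 103.]))]
seat [(0.69, array([ 0.4873, -0.03  ,  0.0419]), array([256., 183.]))]
clamp [(0.79, array([ 0.5126, -0.1286, -0.0006]), array([256., 105.])), (0.15, array([ 0.4857, -0.0289,  0.0444]), array([257., 184.]))]
pad []
wing clamp mm 889 ((-2.0053939819335938, -2.8680286407470703), (13.000686645507812, 60.71369171142578), 51.14474868774414) [0.1315 0.1338 0.1354]
white 186 [-13.9645   6.7669]
strap 3155 ((-0.6598930358886719, -7.6363677978515625), (61.38833999633789, 138.85128784179688), 12.7648344039917) [ 0.2558 98.2384]
```

View pics/w2.png

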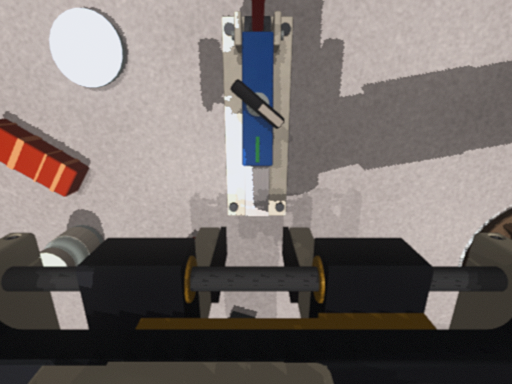

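The wing, pointer end white at (272,115), sits at nut ≈0.68 rad (141° in the clamp frame), centred at about (0.5123,-0.130). Strap slope is 0.256 with the lever up. I align the jaws 51° counter-clockwise and go down to TCP z≈0.11.

Request:
drive_tool([
  [0.14,-0.66,0,0,0,0.9],
  [0.14,-0.66,0,0,0,0.9],
  [0.13,-0.67,0,0,0,0.9],
  [0,0,-0.3,0,0,0.9],
  [0,0,-0.3,0,0,0.9],
], claw=0.3)

```text
t: 8.12
eef_pos: [0.5127, -0.1316, 0.2249]
ee_rot: [3.141, 0.0, -0.844]
force: [0.2, 0.9, 0.3]
width: 0.0263
```

Request:
drive_tool([
  [0,0,-0.3,0,0,0.9],
  [0,0,-0.3,0,0,0.9],
  [0,0,-0.3,0,0,0.9],
  [0,0,-0.3,0,0,0.9],
  [0,0,0,0,0,0.4],
])

```text
t: 8.75
eef_pos: [0.5121, -0.1311, 0.1762]
ee_rot: [3.141, 0.002, -0.425]
force: [-0.6, 0.2, -0.1]
width: 0.0263
```

Request:
drive_tool([
  [0,0,0,0,0,0],
])

```text
t: 8.88
eef_pos: [0.5127, -0.131, 0.1772]
ee_rot: [3.141, 0.0, -0.427]
force: [-0.7, -0.1, -0.2]
width: 0.0264
```

Request:
drive_tool([
  [0,0,-0.6,0,0,0],
  [0,0,-0.6,0,0,0],
  [0,0,-0.35,0,0,0],
  [0,0,-0.13,0,0,0],
  [0,0,0,0,0,0],
])

```text
t: 9.5
eef_pos: [0.513, -0.1306, 0.1104]
ee_rot: [3.141, -0.0, -0.426]
force: [0.4, 0.4, 0.3]
width: 0.0258
```

Request:
drive_tool([
  [0,0,0,0,0,0],
  [0,0,0,0,0,0],
  [0,0,0,0,0,0],
], claw=0, newtons=25)

```text
t: 9.88
eef_pos: [0.5136, -0.1299, 0.111]
ee_rot: [-3.14, -0.002, -0.426]
force: [0.6, 5.4, 3.0]
width: 0.0128
```

Request:
drive_tool([
  [0,0,-0.007,0,0,-0.85],
  [0,0,-0.007,0,0,-0.85],
  [0,0,-0.007,0,0,-0.85],
  [0,0,-0.007,0,0,-0.85],
  [0,0,-0.007,0,0,-0.85],
])

```text
t: 10.5
eef_pos: [0.5136, -0.1299, 0.1096]
ee_rot: [-3.14, -0.001, -0.874]
force: [0.1, 5.1, 3.3]
width: 0.0125
```

Request:
drive_tool([
  [0,0,-0.007,0,0,-0.85],
  [0,0,-0.007,0,0,-0.85],
  [0,0,-0.007,0,0,-0.85],
  [0,0,-0.007,0,0,-0.85],
  [0,0,-0.007,0,0,-0.87],
])

```text
t: 11.12
eef_pos: [0.5136, -0.1299, 0.1081]
ee_rot: [-3.139, 0.0, -1.321]
force: [0.0, 5.1, 2.5]
width: 0.0132
```

Request:
drive_tool([
  [0,0,0,0,0,0],
  [0,0,0,0,0,0],
])

```text
t: 11.38
eef_pos: [0.5136, -0.1299, 0.1081]
ee_rot: [-3.14, 0.0, -1.318]
force: [0.3, 5.0, 3.1]
width: 0.0125
```

Request:
drive_tool([
  [0,0,0,0,0,0],
  [0,0,0,0,0,0],
  [0,0,0.8,0,0,0],
  [0,0,1,0,0,0],
  [0,0,1,0,0,0],
], claw=0.35)

```text
t: 12.0
eef_pos: [0.5123, -0.1308, 0.2205]
ee_rot: [3.141, -0.0, -1.319]
force: [1.1, -0.4, -0.4]
width: 0.0305
```

Request:
drive_tool([
  [-0.14,0.66,0.4,0,0,0],
  [-0.14,0.66,0.3,0,0,0],
  [-0.15,0.67,0,0,0,0],
  [0,0,0,0,0,0],
])

```text
t: 12.5
eef_pos: [0.4951, -0.05, 0.2477]
ee_rot: [-3.141, 0.0, -1.317]
force: [-0.9, 0.0, -0.4]
width: 0.0304
```

```bash
python3 nut.py w3
```

```text
12.55 [ 0.4953 -0.0506  0.2476] [-3.1415 -0.0001 -1.317 ] [ 0.5157 -0.1314  0.406 ]
lever_pivot [(0.88, array([ 0.5316, -0.2023,  0.0449]), array([256.,  37.]))]
lever_grip []
nut_grip [(0.88, array([ 0.516 , -0.1303,  0.122 ]), array([253., 104.]))]
seat [(0.94, array([ 0.4873, -0.0295,  0.043 ]), array([255., 184.]))]
clamp [(0.62, array([ 0.5134, -0.1283, -0.0038]), array([255., 105.]))]
pad []
wing clamp mm 877 ((-1.5992112159729004, -2.5503692626953125), (60.11842346191406, 12.93043041229248), 89.54291534423828) [0.1288 0.1309 0.1325]
white 164 [-1.3702 12.9891]
strap 2817 ((-6.003673553466797, -6.1968841552734375), (140.52383422851562, 107.65133666992188), 79.3768539428711) [ 0.271  96.2903]
```

View pics/w3.png

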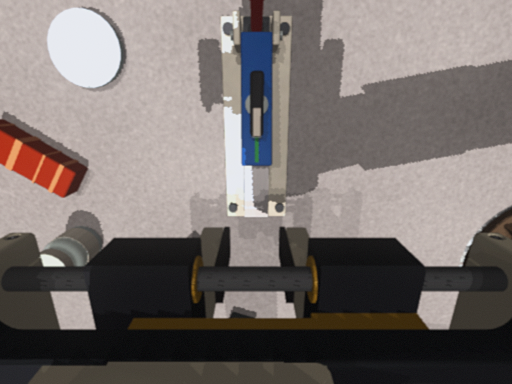

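The nut pointer (256,122) lies along the strap toward the green line: 89.5° in the clamp frame. The nut axis from the grip is (0.5136,-0.1299), so the seat is at ≈(0.487,-0.0285). On to the leftmost reddish rock.

Request:
drive_tool([
  [0.28,0.96,0,0,0,-0.385],
  [0.28,0.96,0,0,0,-0.385],
  [0.28,0.96,0,0,0,-0.385],
  [0.28,0.96,0,0,0,-0.385],
  [0.28,0.96,0,0,0,-0.385],
], claw=0.85)

```text
t: 13.48
eef_pos: [0.552, 0.1419, 0.2473]
ee_rot: [3.141, -0.0, -1.522]
force: [0.9, 0.6, -0.4]
width: 0.0727
```

Request:
drive_tool([
  [0.28,0.96,0,0,0,-0.385],
  [0.28,0.96,0,0,0,-0.385],
  [0.28,0.96,0,0,0,-0.385],
  [0.28,0.96,0,0,0,-0.385],
  [0.28,0.96,0,0,0,-0.385],
])

```text
t: 14.1
eef_pos: [0.6082, 0.3339, 0.247]
ee_rot: [3.141, -0.001, -1.724]
force: [-0.2, -0.3, -0.7]
width: 0.0745
```

Request:
drive_tool([
  [0.28,0.96,0,0,0,-0.385],
  [0.28,0.96,0,0,0,-0.385],
  [0,0,0,0,0,0],
])

```text
t: 14.48
eef_pos: [0.6303, 0.4117, 0.245]
ee_rot: [3.14, -0.002, -1.802]
force: [0.5, -0.6, -0.6]
width: 0.0747
```

```bash
cat > rock.py <<'E'
from h import *
np.set_printoptions(precision=4,suppress=True)
k=cal("wrist"); im,d=arm.grab_frame("wrist"); s=arm.get_state(); print(s["t"],s["eef_pos"],s["ee_rot"],k[1])
print([(round(r["score"],2),w("wrist",r["point"],k)) for r in arm.landmark_of("red_rock_mid","wrist")[:3]])
P=cloud("wrist",d,k)
m=(abs(P[...,0]-.613)<.1)&(abs(P[...,1]-.332)<.1)&(P[...,2]>.028)&(P[...,2]<.045)&(d>0)
m=cv2.morphologyEx(m.astype(np.uint8),cv2.MORPH_OPEN,np.ones((3,3)))>0
print(m.sum(),cv2.minAreaRect((P[m][:,:2]*1000).astype(np.float32)),np.median(P[m][:,2]))
cv2.imwrite("pics/w4.png",im[:,:,::-1])
E
python3 rock.py
```

```text
14.525 [0.6301 0.4104 0.2456] [ 3.1404 -0.002  -1.8016] [0.6111 0.3301 0.4035]
[(0.86, array([0.6081, 0.334 , 0.0147]))]
3792 ((611.8075561523438, 331.0293273925781), (129.4200897216797, 46.030242919921875), 76.73463439941406) 0.03409921211003267
```

View pics/w4.png

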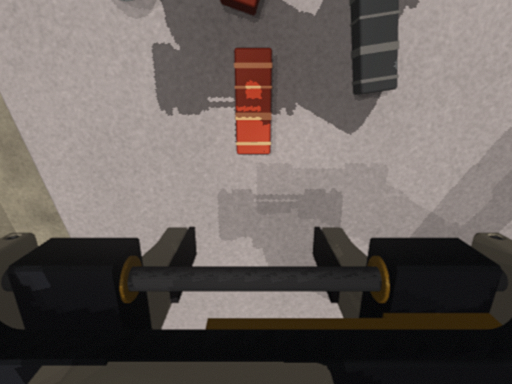

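The reddish rock is at (253,100) in the wrist view, centre (0.6118,0.331), long axis 76.7°, aligned with the tool. I grip it 22 mm outward of centre to keep the gripper clear of the strap's nose.

Request:
drive_tool([
  [-0.17,-0.73,-0.6,0,0,0],
  [-0.17,-0.73,-0.6,0,0,0],
  [0,0,-1,0,0,0],
  [0,0,-1,0,0,0],
  [0,0,-1,0,0,0],
])

```text
t: 15.2
eef_pos: [0.6166, 0.3501, 0.0792]
ee_rot: [-3.141, 0.001, -1.803]
force: [0.1, 0.8, -0.7]
width: 0.0744
```

Request:
drive_tool([
  [0,0,-1,0,0,0],
  [0,0,-0.6,0,0,0],
  [0,0,-0.19,0,0,0],
  [0,0,0,0,0,0],
])

```text
t: 15.7
eef_pos: [0.6167, 0.3509, 0.0084]
ee_rot: [-3.141, 0.0, -1.803]
force: [-0.4, -0.3, 0.6]
width: 0.0746
```

Request:
drive_tool([
  [0,0,0,0,0,0],
  [0,0,0,0,0,0],
  [0,0,0,0,0,0],
  [0,0,0,0,0,0],
], claw=0, newtons=55)

```text
t: 16.2
eef_pos: [0.6168, 0.3517, 0.0085]
ee_rot: [-3.141, 0.001, -1.802]
force: [-0.4, 0.4, 3.2]
width: 0.0457
```

Request:
drive_tool([
  [0,0,0.5,0,0,0],
  [0,0,0.8,0,0,0],
  [0,0,0.9,0,0,0],
  [0,0,0.8,0,0,0],
  [-0.2,-0.3,0,0,0,0.25],
])

```text
t: 16.82
eef_pos: [0.6096, 0.3408, 0.1314]
ee_rot: [-3.138, 0.005, -1.774]
force: [-0.5, -0.9, -5.2]
width: 0.0456
```

Request:
drive_tool([
  [-0.46,-0.84,0,0,0,0.55],
  [-0.46,-0.84,0,0,0,0.55],
  [-0.46,-0.84,0,0,0,0.55],
  [-0.46,-0.84,0,0,0,0.55],
  [-0.46,-0.84,0,0,0,0.55],
])

```text
t: 17.45
eef_pos: [0.514, 0.1692, 0.1267]
ee_rot: [3.139, -0.001, -1.486]
force: [0.1, 0.0, -4.8]
width: 0.0454
```

Request:
drive_tool([
  [-0.46,-0.84,0,0,0,0.55],
  [-0.46,-0.84,0,0,0,0.55],
  [-0.46,-0.85,0,0,0,0.525],
  [0,0,0,0,0,0],
  [0,0,0,0,0,0],
])

```text
t: 18.08
eef_pos: [0.4605, 0.0698, 0.1276]
ee_rot: [3.141, 0.0, -1.318]
force: [-0.6, 0.5, -4.7]
width: 0.0453
```

```bash
python3 - <<'E'
from h import *
np.set_printoptions(precision=4,suppress=True)
s=arm.get_state(); print(s["t"],s["eef_pos"],s["ee_rot"],s["force"],s["width"])
ims=[]
for c in("side","scene"):
    im,d=arm.grab_frame(c); P=cloud(c,d); ims.append(im)
    print([(round(r["score"],2),w(c,r["point"])) for r in arm.landmark_of("red_rock_mid",c)[:5]])
    hsv=cv2.cvtColor(im,cv2.COLOR_RGB2HSV)
    m=((hsv[...,0]<8)|(hsv[...,0]>172))&(hsv[...,1]>150)&(P[...,2]>.09)&(abs(P[...,0]-.47)<.1)&(abs(P[...,1]-.05)<.1)
    Q=P[m]; print(len(Q),Q.min(0),Q.max(0))
    # top-ish fit: height vs along-axis
    al=(Q[:,:2]-s["eef_pos"][:2])@np.array([-.25,.968])
    for a in np.arange(-.09,.06,.03):
        q=Q[(al>a)&(al<a+.03),2]
        if len(q)>5: print(round(a,2),len(q),np.percentile(q,[2,98]))
a=ims[1][90:240,150:350]
b=ims[0][100:260,170:360]
cv2.imwrite("pics/hold.png",np.hstack([cv2.resize(a,(400,300)),cv2.resize(b,(400,300))])[:,:,::-1])
E
```

```text
18.075 [0.4605 0.0698 0.1276] [ 3.1412  0.0002 -1.3184] [-0.5503  0.5007 -4.6826] 0.045277772282887804
[(0.95, array([0.4688, 0.0491, 0.133 ])), (0.91, array([0.7991, 0.0256, 0.017 ])), (0.81, array([0.5733, 0.164 , 0.0179])), (0.72, array([ 0.4891, -0.0321,  0.0398])), (0.66, array([0.258 , 0.2353, 0.0164]))]
102 [0.4304 0.0686 0.1251] [0.4831 0.1333 0.5007]
0.0 23 [0.1508 0.1531]
0.03 77 [0.126  0.4614]
[(0.97, array([0.5775, 0.1599, 0.0149])), (0.83, array([0.263 , 0.236 , 0.0233])), (0.75, array([0.8001, 0.0238, 0.0211])), (0.74, array([ 0.5403, -0.2213,  0.1245])), (0.54, array([0.4479, 0.2891, 0.0196]))]
441 [ 0.4585 -0.0106  0.1232] [0.5081 0.116  0.1575]
-0.09 118 [0.1269 0.1565]
-0.06 194 [0.1256 0.1567]
-0.03 69 [0.124  0.1549]
0.0 33 [0.1279 0.1478]
0.03 27 [0.1267 0.1476]
```

View pics/hold.png

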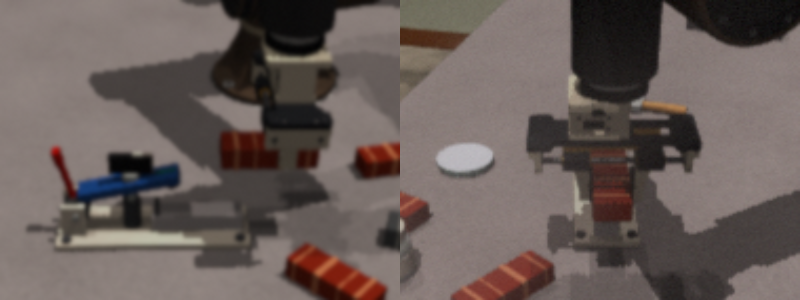

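The rock is held level: left view (270,150), and the side view shows it in line with the rail. The lever is still up. I lower it to about 2.5 mm over the rail and slide it in.

Request:
drive_tool([
  [0.025,0.012,-0.8,0,0,0],
  [0,0,-0.7,0,0,0],
  [0,0,-0.3,0,0,0],
  [0,0,-0.165,0,0,0],
  [0,0,0,0,0,0],
])

```text
t: 18.9
eef_pos: [0.4624, 0.071, 0.0494]
ee_rot: [-3.142, -0.0, -1.318]
force: [-0.7, 0.3, -4.7]
width: 0.046
```

Request:
drive_tool([
  [0.075,-0.29,0,0,0,0],
  [0.075,-0.29,0,0,0,0],
  [0.075,-0.29,0,0,0,0],
  [0,0,0,0,0,0],
])

```text
t: 19.4
eef_pos: [0.4713, 0.0348, 0.0494]
ee_rot: [-3.141, 0.0, -1.32]
force: [0.7, -0.1, -5.1]
width: 0.0458
```

Request:
drive_tool([
  [0.075,-0.29,0,0,0,0],
  [0.075,-0.29,0,0,0,0],
  [0.075,-0.29,0,0,0,0],
  [0.04,-0.155,0,0,0,0],
  [0,0,0,0,0,0],
])

```text
t: 20.02
eef_pos: [0.4818, -0.0056, 0.0492]
ee_rot: [3.141, -0.0, -1.319]
force: [0.5, 0.2, -5.2]
width: 0.0457
```

```bash
python3 - <<'E'
from h import *
np.set_printoptions(precision=4,suppress=True)
s=arm.get_state(); print(s["t"],s["eef_pos"],s["ee_rot"],s["force"],s["width"])
ims=[]
for c in("side","scene"):
    im,d=arm.grab_frame(c); ims.append(im)
    print([(round(r["score"],2),w(c,r["point"])) for r in arm.landmark_of("red_rock_mid",c)[:5]])
a=ims[1][120:225,160:300]
b=ims[0][120:240,190:350]
cv2.imwrite("pics/slid.png",np.hstack([cv2.resize(a,(400,300)),cv2.resize(b,(400,300))])[:,:,::-1])
E
```

```text
20.025 [ 0.4818 -0.0056  0.0492] [ 3.1414 -0.     -1.3189] [ 0.4695  0.2084 -5.2316] 0.045739604629099574
[(0.85, array([ 0.4886, -0.026 ,  0.056 ])), (0.82, array([0.2582, 0.2383, 0.0188])), (0.69, array([0.8008, 0.0227, 0.0165])), (0.62, array([0.5703, 0.1638, 0.0159]))]
[(0.96, array([ 0.4858, -0.0239,  0.0567])), (0.83, array([0.5758, 0.1625, 0.0179])), (0.6, array([0.8027, 0.0208, 0.0194]))]
```

View pics/slid.png

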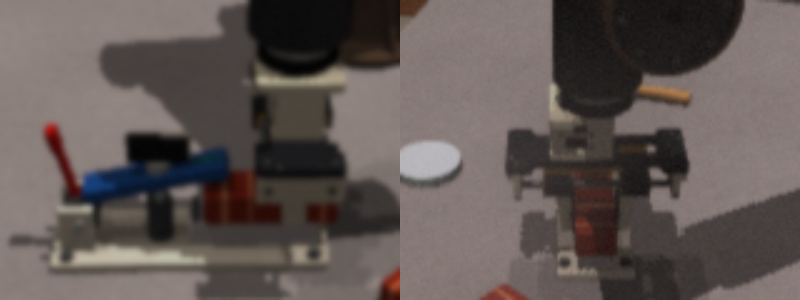

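Centred across (≈0.6 mm) and ≈2 mm beyond the seat. One small nudge inward, lower onto the rail, and release.

Request:
drive_tool([
  [0.01,-0.045,0,0,0,0],
  [0,0,-0.03,0,0,0],
  [0,0,-0.03,0,0,0],
  [0,0,0,0,0,0],
])

```text
t: 20.72
eef_pos: [0.482, -0.0069, 0.0467]
ee_rot: [3.141, -0.0, -1.318]
force: [0.0, 0.3, -4.7]
width: 0.0455
```

Request:
drive_tool([
  [0,0,-0.025,0,0,0],
  [0,0,0,0,0,0],
])

```text
t: 20.98
eef_pos: [0.4822, -0.0068, 0.0464]
ee_rot: [-3.141, -0.0, -1.318]
force: [-4.4, 1.0, 5.2]
width: 0.0459
```

Request:
drive_tool([
  [0,0,0,0,0,0],
  [0,0,0,0,0,0],
  [0,0,0,0,0,0],
  [0,0,0.5,0,0,0],
  [0,0,1,0,0,0],
], claw=0.75, newtons=12)

```text
t: 21.6
eef_pos: [0.481, -0.0073, 0.1052]
ee_rot: [3.138, -0.0, -1.318]
force: [0.7, 0.2, 0.3]
width: 0.0654
```

Request:
drive_tool([
  [0,0,1,0,0,0],
  [0,0,1,0,0,0],
  [-0.1,0.3,0.8,0,0,0],
  [-0.1,0.3,0.7,0,0,0],
  [0,0,0,0,0,0],
])

```text
t: 22.22
eef_pos: [0.4753, 0.018, 0.2482]
ee_rot: [-3.137, 0.0, -1.317]
force: [0.4, -0.2, 0.5]
width: 0.066
```

```bash
cat > fin.py <<'E'
from h import *
np.set_printoptions(precision=4,suppress=True)
import sys
k=cal("wrist"); im,d=arm.grab_frame("wrist"); s=arm.get_state(); print(s["t"],s["eef_pos"],s["ee_rot"],k[1])
for t in("red_rock_mid","seat","nut_grip"): print(t,[(round(r["score"],2),w("wrist",r["point"],k)) for r in arm.landmark_of(t,"wrist")[:2]])
P=cloud("wrist",d,k); O=np.array([.5133,-.1299]); L=(P[...,:2]-O)@np.array([[.968,-.2504],[.2504,.968]])*1000
hsv=cv2.cvtColor(im,cv2.COLOR_RGB2HSV)
m=(abs(L[...,0])<50)&(L[...,1]>20)&(L[...,1]<200)&(P[...,2]>.064)&(P[...,2]<.080)&((hsv[...,0]<15)|(hsv[...,0]>170))
m=cv2.morphologyEx(m.astype(np.uint8),cv2.MORPH_OPEN,np.ones((3,3)))>0
print("rock top clamp mm",m.sum(),cv2.minAreaRect(L[m].astype(np.float32)),L[m].min(0),L[m].max(0),np.median(P[m][:,2]))
cv2.imwrite("pics/%s.png"%sys.argv[1],im[:,:,::-1])
E
python3 fin.py w5
```

```text
22.275 [0.4745 0.0176 0.2466] [-3.1394  0.0005 -1.3172] [ 0.4952 -0.0637  0.4064]
red_rock_mid [(0.9, array([0.8023, 0.0192, 0.018 ])), (0.77, array([0.5751, 0.1547, 0.0168]))]
seat []
nut_grip [(0.69, array([ 0.5175, -0.1315,  0.1212]))]
rock top clamp mm 3047 ((-0.5239982604980469, 105.5890121459961), (45.92893600463867, 128.52383422851562), 0.37043139338493347) [-23.6408  41.4093] [ 22.6321 169.9078] 0.0720315502515626
```

View pics/w5.png

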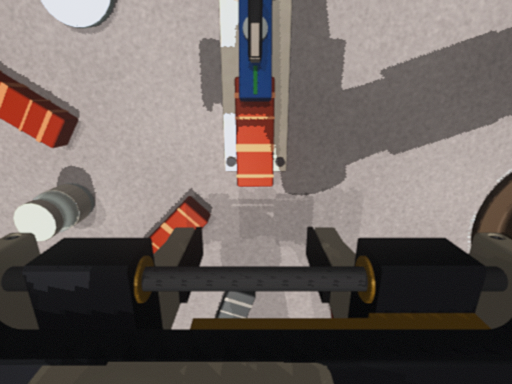

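The rock sits on the rail with the pad's nose over its end (255,90): centred across within 0.5 mm, centre at y≈105, top at 72 mm. Back to the lever.

Request:
drive_tool([
  [0.22,-0.84,0,0,0,0],
  [0.22,-0.84,0,0,0,0],
  [0.22,-0.84,0,0,0,0],
  [0.22,-0.84,0,0,0,0],
  [0.22,-0.84,0,0,0,0],
], claw=0.5, newtons=15)

```text
t: 23.05
eef_pos: [0.5179, -0.1523, 0.2446]
ee_rot: [3.14, 0.0, -1.318]
force: [-0.6, -0.1, 0.5]
width: 0.0438
```

Request:
drive_tool([
  [0.22,-0.84,0,0,0,0],
  [0.22,-0.85,0,0,0,0],
  [0,0,0,0,0,0],
  [0,0,0,0,0,0],
])

```text
t: 23.55
eef_pos: [0.5352, -0.2186, 0.2447]
ee_rot: [3.14, 0.001, -1.319]
force: [-0.5, -0.0, 0.2]
width: 0.0439
```

Request:
drive_tool([
  [0,0,-0.8,0,0,0],
  [0,0,-1,0,0,0],
  [0,0,-1,0,0,0],
  [0,0,-0.6,0,0,0],
  [0,0,0,0,0,0],
])

```text
t: 24.18
eef_pos: [0.5342, -0.2175, 0.1081]
ee_rot: [3.138, 0.002, -1.317]
force: [0.3, -0.0, -0.1]
width: 0.0437
```

Request:
drive_tool([
  [0,0,0,0,0,0],
  [0,0,0,0,0,0],
  [0,0,0,0,0,0],
], claw=0)

```text
t: 24.55
eef_pos: [0.5363, -0.2184, 0.1109]
ee_rot: [-3.14, -0.001, -1.318]
force: [0.1, 0.8, 0.4]
width: 0.0195
```

Request:
drive_tool([
  [0.069,-0.266,-0.081,0,0,0],
  [0.065,-0.253,-0.118,0,0,0],
  [0.061,-0.235,-0.152,0,0,0],
  [0.055,-0.213,-0.183,0,0,0],
  [0.049,-0.188,-0.211,0,0,0],
])

```text
t: 25.18
eef_pos: [0.5484, -0.2657, 0.0798]
ee_rot: [-3.141, -0.001, -1.318]
force: [2.3, 2.0, 4.5]
width: 0.0181
```

Request:
drive_tool([
  [0.041,-0.159,-0.235,0,0,0],
  [0.033,-0.126,-0.255,0,0,0],
  [0.024,-0.092,-0.27,0,0,0],
  [0.014,-0.056,-0.281,0,0,0],
  [0.005,-0.019,-0.286,0,0,0],
])

```text
t: 25.8
eef_pos: [0.553, -0.2836, 0.0265]
ee_rot: [-3.141, -0.001, -1.318]
force: [2.1, -1.9, 5.6]
width: 0.0178
```

Request:
drive_tool([
  [0,0,-0.03,0,0,0],
  [0,0,0,0,0,0],
])

```text
t: 26.05
eef_pos: [0.5529, -0.2836, 0.0255]
ee_rot: [-3.141, -0.001, -1.318]
force: [3.7, -5.0, 2.3]
width: 0.018
```

Nearly level. I release and press the paddle down from above to make sure it sits on its stop.

Request:
drive_tool([
  [0,0,0,0,0,0],
  [0,0,0,0,0,0],
  [0,0,0.5,0,0,0],
  [0,0,0.7,0,0,0],
  [0,0,0,0,0,0],
], claw=0.4)

```text
t: 26.68
eef_pos: [0.553, -0.2828, 0.0754]
ee_rot: [-3.14, -0.001, -1.318]
force: [0.2, 0.0, -0.3]
width: 0.035
```

Request:
drive_tool([
  [0,0,0,0,0,0],
  [0,0,0,0,0,0],
  [0,0,-0.3,0,0,0],
  [0,0,-0.15,0,0,0],
  [0,0,0,0,0,0],
], claw=0)

```text
t: 27.3
eef_pos: [0.5517, -0.2826, 0.0545]
ee_rot: [3.14, 0.001, -1.318]
force: [-0.5, 0.2, -0.9]
width: 0.0005
```

Request:
drive_tool([
  [0,0,-0.1,0,0,0],
  [0,0,0,0,0,0],
])

```text
t: 27.55
eef_pos: [0.5527, -0.2828, 0.0519]
ee_rot: [-3.141, -0.0, -1.318]
force: [-0.4, 0.2, 2.0]
width: 0.0005
```

Request:
drive_tool([
  [0,0,-0.05,0,0,0],
  [0,0,0,0,0,0],
])

```text
t: 27.8
eef_pos: [0.5526, -0.2828, 0.05]
ee_rot: [-3.141, -0.0, -1.318]
force: [-0.1, 0.3, 2.3]
width: 0.0006
```

Request:
drive_tool([
  [0,0,-0.04,0,0,0],
  [0,0,0,0,0,0],
])

```text
t: 28.05
eef_pos: [0.5526, -0.2828, 0.0483]
ee_rot: [-3.141, -0.0, -1.318]
force: [0.0, 1.4, 3.5]
width: 0.0008
```

Request:
drive_tool([
  [0,0,-0.05,0,0,0],
  [0,0,0,0,0,0],
])

```text
t: 28.3
eef_pos: [0.5527, -0.2825, 0.0466]
ee_rot: [-3.141, -0.0, -1.318]
force: [-1.5, 3.7, 7.7]
width: 0.0004
```

Request:
drive_tool([
  [0,0,-0.04,0,0,0],
  [0,0,0,0,0,0],
])

```text
t: 28.55
eef_pos: [0.5527, -0.2823, 0.0454]
ee_rot: [-3.141, -0.0, -1.317]
force: [-1.4, 4.5, 11.7]
width: 0.0006
```

Request:
drive_tool([
  [0,0,-0.05,0,0,0],
  [0,0,0,0,0,0],
])

```text
t: 28.8
eef_pos: [0.5528, -0.2821, 0.0438]
ee_rot: [-3.141, 0.0, -1.317]
force: [-3.2, 7.3, 15.5]
width: 0.0007
```

Request:
drive_tool([
  [0,0,0.6,0,0,0],
  [0,0,1,0,0,0],
  [0,0,1,0,0,0],
  [0,0,1,0,0,0],
  [0,0,1,0,0,0],
])

```text
t: 29.42
eef_pos: [0.5519, -0.2826, 0.2273]
ee_rot: [3.141, 0.001, -1.318]
force: [0.5, 0.2, -0.5]
width: 0.0006
```

```bash
python3 - <<'E'
from h import *
np.set_printoptions(precision=4,suppress=True)
for c in("scene","wrist"):
    k=cal(c); im,d=arm.grab_frame(c); P=cloud(c,d,k)
    for t in("lever_pivot","lever_grip","nut_grip","red_rock_mid"): print(t,[(round(r["score"],2),w(c,r["point"],k)) for r in arm.landmark_of(t,c)[:3]])
    hsv=cv2.cvtColor(im,cv2.COLOR_RGB2HSV); L=(P[...,:2]-np.array([.5133,-.1299]))@np.array([[.968,-.2504],[.2504,.968]])*1000
    m=((hsv[...,0]<8)|(hsv[...,0]>172))&(hsv[...,1]>150)&(L[...,1]<-85)&(L[...,1]>-190)&(abs(L[...,0])<20)
    for a in range(-180,-85,15):
        q=P[m&(L[...,1]>a)&(L[...,1]<a+15)][:,2]
        if len(q)>3: print(c,a,len(q),np.percentile(q,[50,90]))
    b=(hsv[...,0]>95)&(hsv[...,0]<130)&(hsv[...,1]>120)&(abs(L[...,1])<75)&(abs(L[...,0])<17)&(P[...,2]>.085)&(d>0)
    if b.sum()>50: print("strap top",np.polyfit(L[b][:,1],P[b][:,2]*1000,1))
    if c=="scene": cv2.imwrite("pics/end.png",cv2.resize(im[120:225,150:290],(800,600),interpolation=cv2.INTER_CUBIC)[:,:,::-1])
E
```

```text
lever_pivot [(0.66, array([ 0.5321, -0.1993,  0.0479]))]
lever_grip [(0.5, array([ 0.5547, -0.282 ,  0.0425]))]
nut_grip [(0.76, array([ 0.5125, -0.1265,  0.1198])), (0.71, array([0.7311, 0.1495, 0.0019]))]
red_rock_mid [(0.77, array([0.8019, 0.0208, 0.0193])), (0.7, array([ 0.4913, -0.0267,  0.0566])), (0.7, array([0.5743, 0.1614, 0.0157]))]
scene -180 10 [0.0507 0.0519]
scene -165 32 [0.0511 0.0535]
scene -150 24 [0.0503 0.0523]
scene -135 20 [0.0494 0.051 ]
scene -120 21 [0.0492 0.0521]
scene -105 9 [0.0501 0.0519]
strap top [ 0.0255 93.1243]
lever_pivot [(0.68, array([ 0.5348, -0.2035,  0.0449]))]
lever_grip [(0.63, array([ 0.5564, -0.2861,  0.0418])), (0.35, array([ 0.7388, -0.1377,  0.0001]))]
nut_grip [(0.62, array([ 0.5156, -0.1297,  0.1201]))]
red_rock_mid [(0.71, array([0.7998, 0.0222, 0.0154]))]
wrist -180 106 [0.0504 0.0516]
wrist -165 151 [0.0507 0.0518]
wrist -150 105 [0.0493 0.0502]
wrist -135 95 [0.0494 0.0502]
wrist -120 89 [0.0494 0.0503]
wrist -105 74 [0.0493 0.0502]
strap top [  0.1539 103.4537]
```

View pics/end.png

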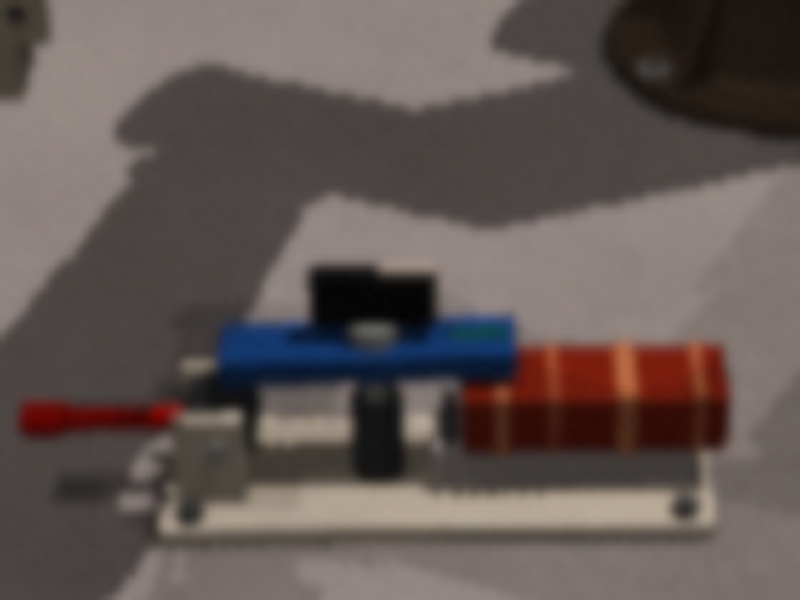

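The picture shows the lever level at (100,415), the strap level with the pad on the rock's end, the pointer along the strap, and the rock on the rail against the stop. The robot is clear, so I hand in.

```bash
python3 -c "
from h import *
print(arm.job_done(), arm.get_state()['t'])"
```

```text
the job is handed in; nothing more can be done
the job is handed in; nothing more can be done
```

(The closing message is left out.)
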